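# Rinse the mixing pestle and hold it on the solvent pump

### The arm

A 6-joint arm with a two-finger parallel gripper is mounted at the origin on the work surface. World frame = base frame: x ahead of the robot, y to its left, z up, the work surface at z = 0. Lengths are in m, angles in rad, forces in N, time in s.
With the tool pointing down it reaches from about 0.3 to 0.775 m from the base axis. Payload 14.6 kg.
Tool frame: the origin (TCP) lies at the centre of the arm's flange, where the gripper is bolted on; the fingertips stand 199 mm ahead of it and the grasp point (between the pads) lies 180 mm ahead of it; z points along the fingers, y is the line along which they close (so a half turn about z gives the same grasp; the last joint's range is limited). The gripper opens to 94 mm and grips with 3 to 60 N. Pads are 16 mm wide; open, the fingers measure 119 mm over their backs; the gripper's body (75 mm by 177 mm) begins 78 mm behind the grasp point.
Start: joints at [1.222, 0.3, 1.521, -0, 1.321, -0.067], TCP at [0.153, 0.528, 0.405] pointing down, gripper open.
Joint ranges: [-3.03, 3.03], [-0.79, 2.21], [0.23, 2.52], [-1.04, 4.18], [0, 3.07], [-2.55, 2.55]. Speed limits (rad/s): [2.22, 2.22, 2.57, 3.14, 3.14, 3.14].

### API

Orientations are given as [roll, pitch, yaw] about the fixed x, y, z axes, in that order (R = Rz(yaw) Ry(pitch) Rx(roll)).
In Python, from station import ctrl gives the robot as it stands. The module is installed in compiled form; this text tells all that it offers.
- The arm moves only by the tool servo_tool, never from a script. Its argument "motion" is a list of rows, each a list of 5 numbers: the closure, from 0 (fully open) to 1 (shut), then the shift along the world's x, y, z in cm, then the turn about the world's z in degrees. A call has 1 to 20 rows; each row is the pose to reach, as a shift and turn from the pose commanded when the call began; what a row does not reach only later rows make up. A row lasts 1/8 s, in which the tool goes at most 62.5 mm and 10.7 degrees, less where a joint would pass 70% of its speed; a pose out of reach is approached as far as the arm can. A call with a gripper value outside its range is refused whole. The fingers move at their own pace and stop on an object; "squeeze" is the grip in N (left out, the last holds). Time passes only in rows, so rows that repeat a pose let the fingers close. It gives the time, the measured TCP pose, the force, the opening and the grip force at its end, in the units of the state.
- ctrl.get_obs(): the state, without advancing time (a new reading comes with each control period).
- ctrl.camera(name): name is "scene" or "top"; returns a dict with "image" (480x640x3 uint8, red, green, blue), "fx", "fy", "cx", "cy" (pixels), "dist" ([k1, k2, p1, p2, k3] as OpenCV has them; the pictures are not rectified), "camera_from_world" (4x4, takes a point from world to camera coordinates). Camera axes: x right, y up, looking along -z (the intrinsics and any distortion apply to the point x, -y, -z); pixel columns grow to the right and rows downward; lengths in m; the calibration is good to about 2 mm. A picture is of the moment at which its call begins. There is no depth.
- ctrl.hand_in(): hands the job in; it is judged then, once.
The state is a dict: "time_s": time; "qpos": joint angles; "joint_vel": joint speeds; "tau": joint torques, N m; "ee_pos": TCP position; "eef_rot": TCP orientation; "force": force on the tool from outside, world axes, zero at the start; "moment": the same for the moment, N m; "grip_width": finger opening in m; "grip_force": force on a finger pad.
Only numpy, scipy, OpenCV 4.12 (cv2) and the standard library are available. Lean on these libraries where they do the work, as an engineer would, in place of code of your own. Each camera call takes 0.05 s, during which the arm holds its last target. There are 200 camera calls.

### The job

Clean the mixing pestle, the tallest of the three tools standing in the white rack: take it out, dip its foot into the low, wide steel beaker to below half the beaker's depth, and lift it out again clear of the rim. Then, holding the pestle upright, press its foot into the steel dish of the push-down solvent pump and keep the sprung dish about half-way down its travel: the job finishes while you are still holding it there. Only the pestle may push the dish; leave the beaker standing in its place and do not disturb the other tools, cups, jars and bottles.

Things in the scene. Friction and masses are not known exactly. Their poses are not given: they have to be found in the camera images.
- pestle_grip (a point): Mixing pestle, 140 mm long, about 90 g, tallest of the three tools in the rack: round aluminium handle, 24 mm diameter, 75 mm long, above a round steel shaft, 14 mm diameter, 65 mm long, flat foot. The handle's shoulder rests on the rack, the shaft hangs in the hole. This point: on its axis, 105 mm above the foot, 35 mm below the top; z points from foot to top.
- pestle_foot (a point): Centre of the flat underside of the pestle's foot (14 mm in diameter); same axes as the pestle.
- rack: White plastic tool rack, fixed, 50 mm (x) by 180 mm (y) by 75 mm high, with three upright through holes 16 mm wide in a row along its y axis, at y = -65, 0 and +65 mm; the three tools may be in any order. Origin at the centre of its underside.
- beaker: Low, wide, empty, straight-sided steel beaker, loose, 300 g, 72 mm outside diameter, 65 mm high, walls 3 mm, floor 5 mm thick, open at the top. Origin at the centre of its underside, z up.
- dish_floor (a point): Push-down solvent pump: white bottle, 70 mm diameter, on an 84 mm flange fixed to the bench, with a round steel dish on its neck. This point is the centre of the dish's floor, 106 mm above the bench when up; it goes down with the dish. The floor is flat, 46 mm across, with a rim 6 mm high (60 mm outside diameter).
- dish (a joint): Travel of the pump's dish straight down, in m: 0 = up (rest), 0.014 = bottomed. A spring lifts it: about 3 N to start it moving, plus 0.4 N per mm, 5.8 N at half travel, 8.6 N at the bottom.
- square_center (a point): Bystander in the rack: stirrer with a square aluminium handle 19 mm wide and 50 mm high, its top 125 mm above the bench (the pestle's is at 150 mm); point in the middle of its handle.
- short_center (a point): Bystander in the rack: short stirrer with a round aluminium handle 20 mm in diameter and 40 mm high, its top 115 mm above the bench; point in the middle of its handle.
- tall_cup: Bystander: tall, narrow, empty steel cup, loose, 56 mm in diameter, 100 mm high; not the beaker. Origin at the centre of its underside.
- jar_lid: Bystander: upturned black jar lid, 80 mm in diameter, 22 mm high. Origin at the centre of its underside.
- gel_jar: Bystander: closed black jar, 90 mm in diameter, 110 mm high. Origin at the centre of its underside.
- drop_bottle: Bystander: small white bottle, 44 mm in diameter, 100 mm high. Origin at the centre of its underside.
Not all that is in view belongs to the job. What is shaped like the part that bears pestle_grip but red or yellow is not meant.

How it is judged:
On the way, in this order (a step that is already met when the one before it is completed fails the run):
1. the pestle's foot is inside the beaker, below half its depth, the pestle held by the gripper (z of pestle_foot in the frame of beaker below 0.037 m and horizontal distance between pestle_foot and beaker below 0.032 m and angle between beaker's own z axis and vertical below 0.3 rad and contact force between the fingers and pestle above 0.5 N), for 0.1 s.
2. the pestle's foot is lifted out, above the beaker's rim (z of pestle_foot in the frame of beaker above 0.067 m and contact force between pestle and beaker below 0.1 N), for 0.1 s.
At the end, for the whole second after the job is handed in: The gripper still holds the pestle upright (within 0.3 rad) with its foot on the floor of the pump's dish, and through it alone keeps the dish pressed 4 to 10 mm of its 14 mm travel, with more than 2 N; the beaker stands upright within 40 mm of where it was (value of joint dish between 0.004 and 0.01 m and contact force between pestle and dish above 2 N and contact force between each of the arm, the fingers and dish below 0.2 N and contact force between the fingers and pestle above 0.5 N and horizontal distance between pestle_foot and dish_floor below 0.025 m and z of pestle_foot in the frame of dish_floor below 0.005 m and angle between pestle_grip's own z axis and vertical below 0.3 rad and angle between beaker's own z axis and vertical below 0.15 rad and distance of beaker from where it was at the start of the episode below 0.04 m); the arm keeps its last pose, push and grip.
It fails at once if a bystander is shifted more than 30 mm (distance of any of square_center, short_center, tall_cup, jar_lid, gel_jar, drop_bottle from where it was at the start of the episode above 0.03 m).
It fails at once if the pump's dish is pushed by the gripper or the arm itself (contact force between any of the fingers, the arm and dish above 1 N).
It also fails if it takes over 54 s, if anything falls off the work surface, if the arm or the gripper's body presses on something with over 40 N, if the wrist force passes 120 N, or if a joint passes its speed limit or range.

## Working session

There is one attempt and no reset: what is moved stays moved. The work goes in short steps, Python scripts to look and compute and a tool call to move; the robot and the scene stay as the last step left them, time stands still between calls to the robot, and variables do not carry over. Pictures are saved under pics/ and viewed, at most 10 in all, crops included, and the job is handed in when it is done.

Besides the shell and the picture viewer there is one more tool, called as name(argument=value, ...) on one line, values as JSON. servo_tool: Moves the arm, as the interface text tells. Its arguments: {"type":"object","properties":{"motion":{"type":"array","items":{"type":"array","items":{"type":"number"}}},"squeeze":{"type":"number"}},"required":["motion"]}

```bash
mkdir -p pics
cat > h.py <<'E'
import numpy as np, cv2
from station import ctrl
def ray(c,uv):
    K=np.array([[c["fx"],0,c["cx"]],[0,c["fy"],c["cy"]],[0,0,1.]])
    p=cv2.undistortPoints(np.array([[uv]],float),K,np.array(c["dist"],float))[0,0]
    T=np.array(c["camera_from_world"]);R=T[:3,:3]
    return -R.T@T[:3,3], R.T@np.array([p[0],-p[1],-1.])
def onz(c,uv,z):
    o,d=ray(c,uv); return o+d*(z-o[2])/d[2]
def proj(c,P):
    K=np.array([[c["fx"],0,c["cx"]],[0,c["fy"],c["cy"]],[0,0,1.]])
    T=np.array(c["camera_from_world"]);q=T[:3,:3]@np.array(P,float)+T[:3,3]
    return cv2.projectPoints(np.array([[q[0],-q[1],-q[2]]]),np.zeros(3),np.zeros(3),K,np.array(c["dist"],float))[0].ravel()
def snap(n,f,crop=None,s=1):
    c=ctrl.camera(n);i=c["image"][:,:,::-1]
    if crop: x,y,w,h=crop;i=i[y:y+h,x:x+w]
    cv2.imwrite(f,cv2.resize(i,None,fx=s,fy=s,interpolation=cv2.INTER_CUBIC)); return c
E
python3 - <<'E'
from h import *
for n in("top","scene"):
    c=snap(n,f"pics/{n}0.png"); print(n,ray(c,(320,240)))
o=ctrl.get_obs();print(o)
E
```

```text
top (array([ 0.37254332, -0.01298862,  1.27334478]), array([ 0.16055525,  0.01266536, -0.98696762]))
scene (array([ 1.14047229, -0.63013531,  0.84265124]), array([-0.5087193 ,  0.55885481, -0.65490989]))
{'time_s': 0.1, 'qpos': array([ 1.22238830e+00,  3.00422880e-01,  1.52149924e+00, -1.01321742e-05,
        1.32069445e+00, -6.66168776e-02]), 'joint_vel': array([ 0.00079712, -0.00089448, -0.00190664, -0.00058317, -0.00078941,
       -0.00233287]), 'tau': array([ 2.26050843e-04, -5.32631850e+01, -3.53291309e+01,  7.08915596e-02,
        2.34729314e-02, -6.94954247e-05]), 'ee_pos': array([0.15294666, 0.52828213, 0.4041473 ]), 'eef_rot': array([-3.14057036e+00, -5.83668833e-05,  2.85980399e+00]), 'force': array([0.16790479, 0.46333824, 0.14316156]), 'moment': array([-0.01760108,  0.02397193,  0.02761053]), 'grip_force': 0.0, 'grip_width': 0.0941684746379345}
```

View pics/top0.png

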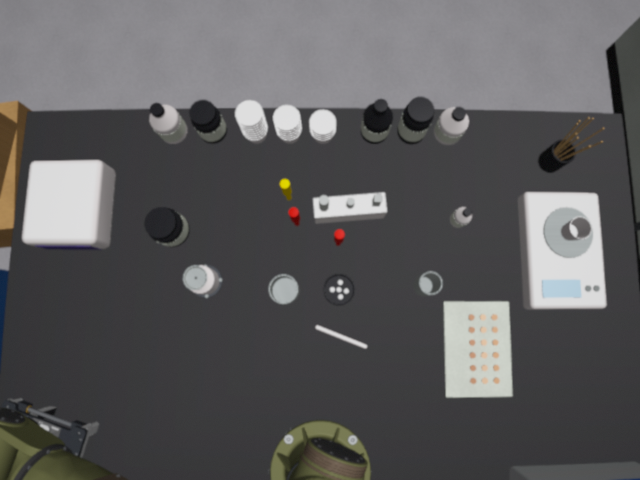

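View pics/scene0.png

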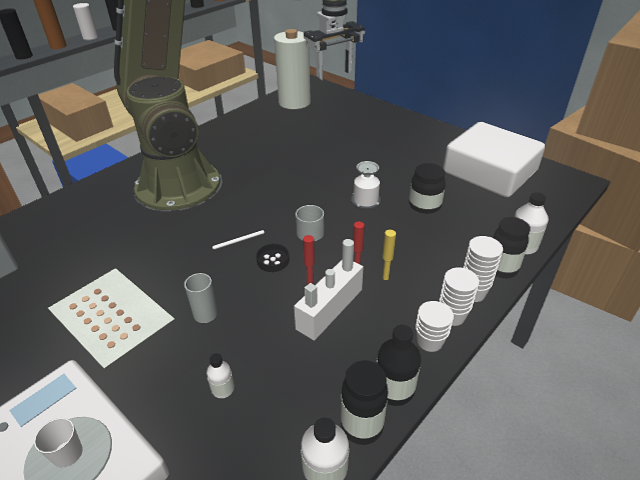

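Run:
```python
from h import *
snap("top","pics/top1.png",(170,160,240,160),3.33)
snap("scene","pics/scene1.png",(270,145,160,200),3)
```

```text
(no output)
```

View pics/top1.png

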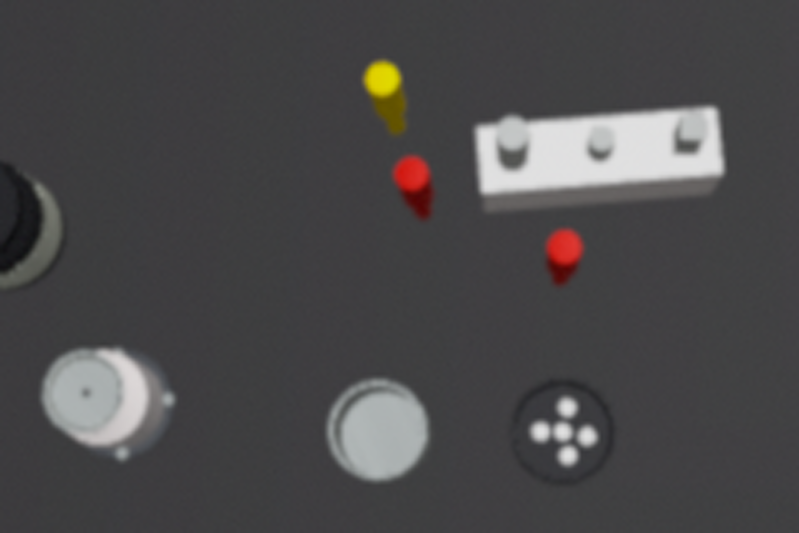

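View pics/scene1.png

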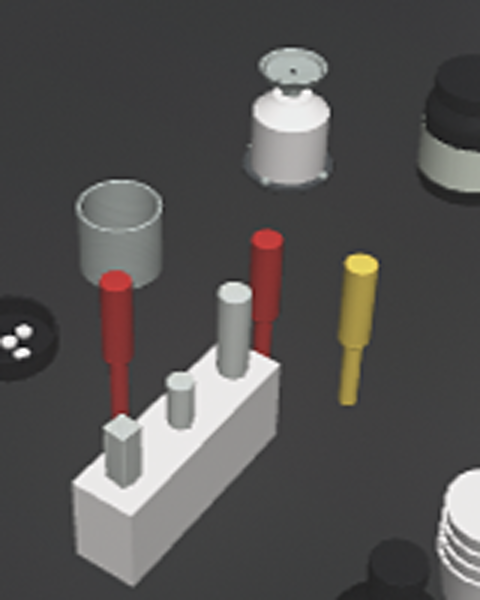

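Run:
```python
from h import *
a=ctrl.camera("top");b=ctrl.camera("scene")
T=lambda u,v:((u+.5)/3.33+169.5,(v+.5)/3.33+159.5)
S=lambda u,v:((u+.5)/3+269.5,(v+.5)/3+144.5)
for n,t,s,z in[("pestle",(512,131),(235,292),.15),("beaker",(378,428),(120,206),.065),("dish",(86,393),(293,71),.106),("red1",(412,174),(267,239),.14),("red2",(564,246),(117,281),.14),("yel",(383,78),(361,264),.14),("square",(693,127),(123,427),.125),("short",(601,139),(181,381),.115)]:
    print(n,onz(a,T(*t),z).round(4),onz(b,S(*s),z).round(4))
for p in[(475,126),(717,107),(724,175),(482,193)]: print(onz(a,T(*p),.075).round(4))
```

```text
pestle [ 0.6527 -0.0059  0.15  ] [ 0.6509 -0.0053  0.15  ]
beaker [0.4491 0.092  0.065 ] [0.4484 0.0928 0.065 ]
dish [0.4698 0.2991 0.106 ] [0.4685 0.3001 0.106 ]
red1 [0.6237 0.0647 0.14  ] [0.6238 0.0652 0.14  ]
red2 [ 0.5724 -0.0428  0.14  ] [ 0.5727 -0.0425  0.14  ]
yel [0.6938 0.0866 0.14  ] [0.6928 0.0873 0.14  ]
square [ 0.6626 -0.1361  0.125 ] [ 0.6634 -0.1352  0.125 ]
short [ 0.6558 -0.0703  0.115 ] [ 0.6572 -0.0699  0.115 ]
[0.6752 0.0224 0.075 ]
[ 0.6908 -0.1598  0.075 ]
[ 0.6384 -0.1642  0.075 ]
[0.6238 0.0167 0.075 ]
```

servo_tool(motion=[[0,5,-5,0,-7],[0,10,-10,0,-14],[0.1,14,-15,0,-20],[0.2,18,-19,0,-26],[0.3,22,-24,0,-32],[0.4,26,-28,0,-38],[0.4,30,-33,0,-44],[0.4,34,-37,0,-50],[0.4,38,-41,0,-56],[0.4,42,-45,0,-62],[0.4,46,-50,0,-68],[0.4,49.9,-53.4,0,-70],[0.4,49.9,-53.4,0,-70],[0.4,49.9,-53.4,0,-70],[0.4,49.9,-53.4,0,-70]], squeeze=40)

```text
time_s: 2.17
ee_pos: [0.6514, -0.0047, 0.4051]
eef_rot: [3.141, -0.0, 1.639]
force: [-0.2, -0.1, -0.0]
grip_width: 0.0561
grip_force: 0.0
```

servo_tool(motion=[[0.4,0,-0.1,-3,0],[0.4,0,-0.1,-6,0],[0.4,0,-0.1,-9,0],[0.4,0,-0.1,-11,0],[0.4,0,-0.1,-11,0],[0.4,0,-0.1,-11,0]])

```text
time_s: 2.92
ee_pos: [0.6521, -0.0065, 0.2961]
eef_rot: [3.14, 0.0, 1.638]
force: [0.1, 0.8, 0.7]
grip_width: 0.0566
grip_force: 0.0
```

Run:
```python
from h import *
c=snap("scene","pics/scene2.png",(270,145,160,200),3)
```

```text
(no output)
```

View pics/scene2.png

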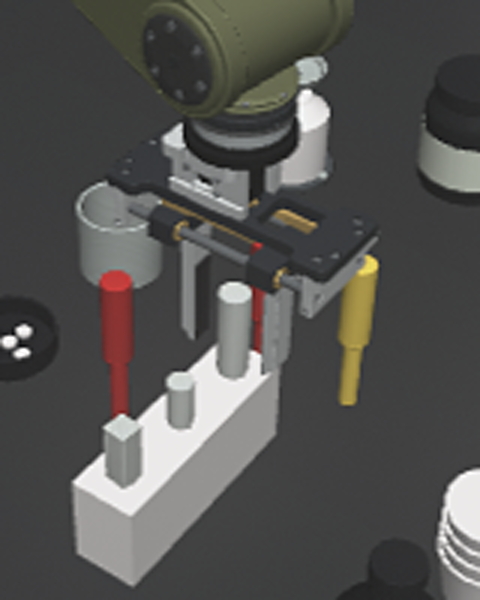

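The fingers straddle the pestle (top at about (235,292) in the crop), clear of the others. Closing.

servo_tool(motion=[[1,0,0,0,0],[1,0,0,0,0],[1,0,0,0,0],[1,0,0,0,0],[1,0,0,0,0],[1,0,0,0,0],[1,0,0,0,0],[1,0,0,0,0]])

```text
time_s: 3.98
ee_pos: [0.6518, -0.0067, 0.2947]
eef_rot: [-3.141, 0.0, 1.638]
force: [-4.9, -0.7, 3.1]
grip_width: 0.0238
grip_force: 40.0
```

servo_tool(motion=[[1,0,0,1,0],[1,0,0,3,0],[1,0,0,5,0],[1,0,0,8,0],[1,0,0,11,0],[1,0,0,14,0],[1,0,0,16,0],[1,0,0,16,0],[1,0,0,16,0]])

```text
time_s: 5.1
ee_pos: [0.6519, -0.0067, 0.4542]
eef_rot: [-3.141, -0.0, 1.638]
force: [0.4, 0.1, -1.3]
grip_width: 0.0232
grip_force: 40.0
```

Run:
```python
from h import *
c=snap("scene","pics/scene3.png",(240,95,200,250),2.4)
o=ctrl.get_obs();p=o["ee_pos"];print(p,o["grip_force"],o["force"])
for z in(-.18-.105,-.18+.035):
  u=proj(c,p+[0,0,z]); print(u,(u-[240,95])*2.4)
```

```text
[ 0.6519274  -0.00669695  0.4537696 ] 39.97011423110962 [ 0.21035793  0.05747942 -0.98900515]
[348.19912268 235.72375227] [259.67789443 337.73700546]
[350.15819699 179.18448455] [264.37967278 202.04276292]
```

View pics/scene3.png

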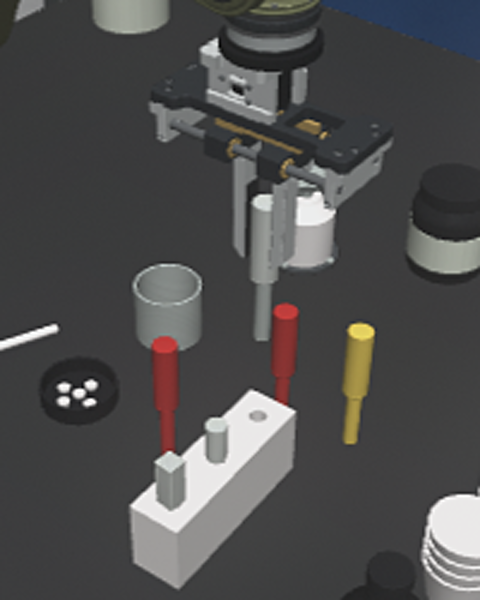

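servo_tool(motion=[[1,-3,1.5,0,0],[1,-7,3.4,0,0],[1,-11,5.4,0,0],[1,-15,7.3,0,0],[1,-18,8.8,0,0],[1,-20.3,9.9,0,0],[1,-20.3,9.9,0,0],[1,-20.3,9.9,-3,0],[1,-20.3,9.9,-6,0],[1,-20.3,9.9,-9,0],[1,-20.3,9.9,-12,0],[1,-20.3,9.9,-14,0],[1,-20.3,9.9,-14.9,0],[1,-20.3,9.9,-14.9,0],[1,-20.3,9.9,-14.9,0],[1,-20.3,9.9,-14.9,0],[1,-20.3,9.9,-14.9,0]])

```text
time_s: 7.28
ee_pos: [0.449, 0.0923, 0.306]
eef_rot: [3.141, -0.0, 1.638]
force: [0.2, -0.1, -0.9]
grip_width: 0.0233
grip_force: 40.0
```

Run:
```python
from h import *
c=snap("scene","pics/scene4.png",(240,95,200,250),2.4)
```

```text
(no output)
```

View pics/scene4.png

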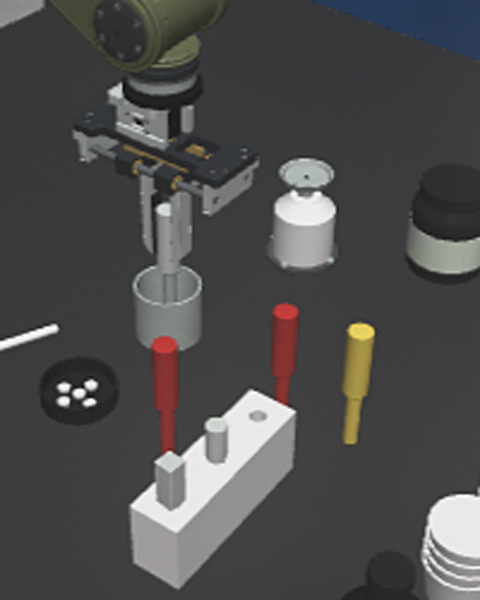

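The pestle stands centred in the beaker (crop (168,285)), with no contact force. Lifting it, then going over the dish.

servo_tool(motion=[[1,0,0,2,0],[1,0,0,5,0],[1,0,0,9,0],[1,0,0,13,0],[1,0,0,13,0],[1,0,0,13,0],[1,0.2,3,13,0],[1,0.6,7,13,0],[1,1,11,13,0],[1,1.5,15,13,0],[1,1.8,18,13,0],[1,2,20.7,13,0],[1,2,20.7,13,0],[1,2,20.7,13,0],[1,2,20.7,11,0],[1,2,20.7,9.5,0],[1,2,20.7,9.5,0],[1,2,20.7,9.5,0]])

```text
time_s: 9.57
ee_pos: [0.4691, 0.2991, 0.4012]
eef_rot: [3.141, -0.0, 1.638]
force: [0.5, -0.7, -1.3]
grip_width: 0.0238
grip_force: 40.0
```

Run:
```python
from h import *
snap("scene","pics/scene5.png",(320,130,100,100),5)
```

```text
(no output)
```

View pics/scene5.png

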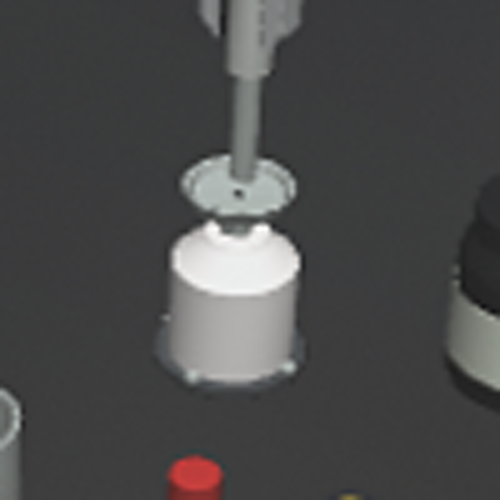

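The foot hangs about 10 mm over the dish's centre (dot at (239,192)). Pressing in small steps.

servo_tool(motion=[[1,0,0,-0.4,0],[1,0,0,-0.8,0],[1,0,0,-1,0],[1,0,0,-1.1,0],[1,0,0,-1.2,0],[1,0,0,-1.2,0],[1,0,0,-1.2,0],[1,0,0,-1.2,0]])

```text
time_s: 10.62
ee_pos: [0.4689, 0.2993, 0.3887]
eef_rot: [3.142, -0.0, 1.638]
force: [-1.7, -0.7, 2.8]
grip_width: 0.0234
grip_force: 40.0
```

servo_tool(motion=[[1,0,0,-0.1,0],[1,0,0,-0.2,0],[1,0,0,-0.3,0],[1,0,0,-0.4,0],[1,0,0,-0.5,0],[1,0,0,-0.5,0],[1,0,0,-0.5,0],[1,0,0,-0.5,0],[1,0,0,-0.5,0],[1,0,0,-0.5,0]])

```text
time_s: 11.88
ee_pos: [0.4689, 0.2993, 0.3837]
eef_rot: [3.141, -0.0, 1.638]
force: [-1.2, -0.3, 5.1]
grip_width: 0.0234
grip_force: 40.0
```

Run:
```python
from h import *
c=snap("scene","pics/scene6.png",(240,130,200,150),4)
for i in range(4):
    ctrl.camera("top");o=ctrl.get_obs();print(o["ee_pos"],o["force"],o["grip_force"])
```

```text
[0.46895573 0.29930648 0.38367854] [-0.88804844  0.12039597  4.66688384] 39.972705245018005
[0.46895312 0.29930349 0.38368131] [-0.95442054 -0.8426774   4.53412795] 39.972678422927856
[0.46894163 0.29930468 0.3836909 ] [-1.44880912 -0.58313117  5.362981  ] 39.97277319431305
[0.46896759 0.29929464 0.38365348] [-1.15432972 -0.3035606   4.75659259] 39.97286260128021
```

View pics/scene6.png

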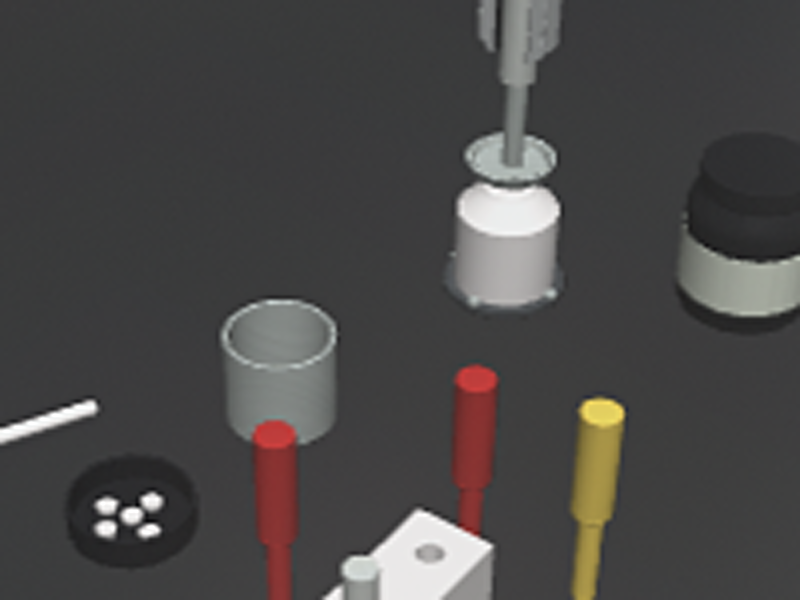

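The foot is in the middle of the dish (crop (512,160)), the beaker is in place, and the force of about 5.8 N net means half travel. Handing in.

```bash
python3 -c "
from station import ctrl
print(ctrl.hand_in())"
```

```text
the job is handed in; nothing more can be done
None
```

I handed the job in at about 12 s of the 54 s allowed, with the pestle dipped, lifted clear and holding the dish about 7 mm down (about 5.8 N, half travel); no verdict came back.

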